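# Shut the tool steriliser and start it

## Robot

A 6-joint arm with a two-finger parallel gripper is mounted at the origin on the work surface. World frame = base frame: x ahead of the robot, y to its left, z up, the work surface at z = 0. Lengths are in mm, angles in rad, forces in N, time in s.
With the tool pointing down it reaches from about 350 to 925 mm from the base axis. Payload 6.4 kg.
Tool frame: the origin (TCP) lies at the very end of the fingers, on their centre line; the grasp point (between the pads) lies 19 mm behind it; z points along the fingers, y is the line along which they close (so a half turn about z gives the same grasp; the last joint's range is limited). The gripper opens to 85 mm and grips with 20 to 120 N. Pads are 22 mm wide; open, the fingers measure 114 mm over their backs; the gripper's body (76 mm by 85 mm) begins 54 mm behind the grasp point. The pads swing forward as they close: fully open they stand 13 mm farther back than shut.
Start: joints at [1.114, 0.245, 1.558, -0, 1.339, -0.174], TCP at [181.376, 624.193, 231.29] pointing down, gripper open.
Joint ranges: [-3.13, 3.13], [-1.02, 2.26], [0.13, 2.54], [-0.95, 4.09], [0.21, 2.88], [-2.74, 2.74]. Speed limits (rad/s): [2.57, 2.57, 3.14, 3.14, 3.14, 3.14].

## Interface

Orientations are given as a unit quaternion [x, y, z, w].
In Python, from bench import arm, optics gives the robot as it stands. The module is installed in compiled form; this text tells all that it offers.
- The arm moves only by the tool move_arm, never from a script. Its argument "rows" is a list of rows, each a list of 2 entries, a list of its own where there are three numbers: the shift along the tool's x, y, z as a fraction of full scale, then the turn, a rotation vector about the tool's x, y, z as a fraction of full scale. A call has 1 to 12 rows; each row is the pose to reach, as a shift and turn from the pose commanded when the call began, along the tool's axes at that moment; what a row does not reach only later rows make up. Full scale, the value 1, is 0.5 m for a shift and pi/2 rad for a turn. A row lasts 1/12 s, in which the tool goes at most 41.7 mm and 7.16 degrees, less where a joint would pass 70% of its speed; a pose out of reach is approached as far as the arm can. A call with a number of a shift or a turn outside -1 to 1 is refused whole. A call with a gripper value outside its range is refused whole. "claw" is the opening, from -1 (shut) to 1 (fully open), set as the call begins (left out, the last holds). The fingers move at their own pace and stop on an object; "force" is the grip in N (left out, the last holds). Time passes only in rows, so rows that repeat a pose let the fingers close. It gives the time, the measured TCP pose, the force, the opening and the grip force at its end, in the units of the state.
- arm.observe(): the state, without advancing time (a new reading comes with each control period).
- optics.grab_frame(name): name is "scene" or "top" or "wrist"; returns the picture (400x640x3 uint8, red, green, blue); there is no depth.
- optics.camera_model(name): a dict with "fx", "fy", "cx", "cy" (pixels), "dist_coeffs" ([k1, k2, p1, p2, k3] as OpenCV has them; the pictures are not rectified), "R" (3x3) and "t" (3): a world point X has camera coordinates R X + t; the wrist camera has in their place "tool_from_camera" (4x4, takes a point from camera to tool coordinates, whose origin is the TCP and whose axes are the flange's). Camera axes: x right, y down, z forward; pixel columns grow to the right and rows downward; lengths in mm; the calibration is good to about 2 mm. A picture is of the moment at which its call begins: read the wrist's pose just before it. camera_model takes no time and is no camera call.
- arm.sign_off(): hands the job in; it is judged then, once.
The state is a dict: "t": time; "q": joint angles; "qd": joint speeds; "effort": joint torques, N m; "tcp_pos": TCP position; "eef_rot": TCP orientation; "ft_force": force on the tool from outside, world axes, zero at the start; "wrist_torque": the same for the moment, N m; "grip_width": finger opening in mm; "grip_force": force on a finger pad.
Only numpy, scipy, OpenCV 4.12 (cv2) and the standard library are available. Lean on these libraries where they do the work, as an engineer would, in place of code of your own. Each camera call takes 0.05 s, during which the arm holds its last target. There are 200 camera calls.

## Task

The comb is already in the clear-lidded tool steriliser, but its lid was left ajar. Push the free edge of the lid down until the catch clicks and the lid stays shut, then press the flat round touch key on its front ledge with a firm but careful push, keep it pressed for about a second and let go. Do not press the long bar-shaped key or bang on the round one, and leave the comb, brush, saucer and organiser as they are.

Things in the scene. Friction and masses are not known exactly. Their poses are not given: they have to be found in the camera images.
- steriliser: Tool steriliser fixed to the table, 230 (x) x 220 (y) x 78 mm high with lid shut. Origin at table height; own -x side is the front (facing the robot at yaw 0). Front part (own x -120 to -40 mm): grey ledge, top 50 mm above the table, with two flat keys. Rear part (own x -40 to +110 mm): clear chamber, rim 70 mm high, under the hinged lid.
- lid (a joint): Lid angle in rad, 0 = shut, starts at 0.35 to 0.62. A spring pushes it open from below 0.3 rad; a snap catch at the middle of the free edge engages from about 0.1 rad, clicks over at about 0.04 rad, and the lid then stays at 0 by itself. Shutting takes about 8 to 10 N at the free edge, more nearer the hinge; then comes a hard stop.
- lid_edge (a point): Middle of the lid's free edge, on the lid's top face. Axes turn with the lid: own +x points to the hinge, 150 mm away, z is normal to the lid, away from the chamber.
- lid_hinge (a point): Middle of the lid's hinge line (along the steriliser's y, own x +110 mm, z 70 mm), at the lid's underside. The lid is clear with a grey rim, 150 mm long from hinge to free edge, 220 mm wide, 8 mm thick.
- round_key: The start key: flat round white key, 48 mm across, on the ledge 55 mm left or right of the centre line, 80 mm in front of the steriliser's origin. Origin at its underside (50 mm above the table); top face 4 mm higher. Springy (4 N per mm) for its 2 mm travel, then hard. It registers when at least 4 N is kept on it for 0.3 s; over 30 N damages it.
- bar_key: The other key, not to be pressed: flat white bar 75 mm (along y) x 22 mm, 4 mm proud of the ledge, on the other side of the centre line, its centre 110 mm from the round key's. Origin at the centre of its underside.
- comb: Double-sided steel comb 150 x 44 x 4 mm lying loose in the chamber. Origin at the centre of its underside.
- brush: Loose orange silicone brush, 140 x 58 x 38 mm, on the table; origin under the middle of its head.
- saucer: Loose empty stoneware saucer, 130 mm across, 22 mm high, on the table; origin at the centre of its underside.
- organiser: White plastic organiser 160 x 130 x 90 mm with a hinged flap on top (shut), fixed to the table; origin at the centre of its underside.
- flap (a joint): Opening angle of the organiser's flap in rad, 0 = shut; it stays shut.
Not all that is in view belongs to the job. What is meant by the organiser is not black or red, and is the larger of those in its own colour.

How it is judged (in metres and radians):
On the way, in this order (a step that is already met when the one before it is completed fails the run):
1. the lid has clicked shut (below 0.03 rad) (value of joint lid below 0.03 rad), for 0.2 s.
2. the round key is pressed with at least 4 N for 0.3 s, the lid being shut (contact force between round_key and anything else above 4 N and value of joint lid below 0.03 rad), for 0.3 s.
At the end, for the whole second after the job is handed in: The lid is shut on its catch (below 0.03 rad), the round key has been pressed and let go, comb, brush and saucer lie within 30 mm of where they were, and the organiser's flap is still shut (below 0.2 rad) (value of joint lid below 0.03 rad and contact force between round_key and anything else below 0.5 N and distance of each of comb, brush, saucer from where it was at the start of the episode below 0.03 m and value of joint flap below 0.2 rad); the robot touches nothing.
It fails at once if the round key is pressed with more than 30 N (contact force between round_key and anything else above 30 N).
It fails at once if the bar key is pressed (more than 3 N) (contact force between bar_key and anything else above 3 N).
It fails at once if the comb, brush or saucer is shifted by more than 30 mm, or the organiser's flap is opened (distance of any of comb, brush, saucer from where it was at the start of the episode above 0.03 m or value of joint flap above 0.2 rad).
It also fails if it takes over 45 s, if anything falls off the work surface, if the arm or the gripper's body presses on something with over 40 N, if the wrist force passes 120 N, or if a joint passes its speed limit or range.

## Working session

There is one attempt and no reset: what is moved stays moved. The work goes in short steps, Python scripts to look and compute and a tool call to move; the robot and the scene stay as the last step left them, time stands still between calls to the robot, and variables do not carry over. Pictures are saved under pics/ and viewed, at most 10 in all, crops included, and the job is handed in when it is done.

Besides the shell and the picture viewer there is one more tool, called after "Call:" as a command line: name --argument value ..., lists and objects as JSON in quotes. move_arm: Moves the arm, as the interface text tells. Shift numbers are shares of 0.5 m and turn numbers shares of pi/2 rad, none past 1 either way. Its arguments: {"type":"object","properties":{"rows":{"type":"array","items":{"type":"array"}},"claw":{"type":"number"},"force":{"type":"number"}},"required":["rows"]}

```bash
mkdir -p pics
python3 - <<'E'
from bench import arm, optics
import cv2
s=arm.observe(); print(s)
for n in ("scene","top"):
    im=optics.grab_frame(n); cv2.imwrite(f"pics/{n}0.png",im[:,:,::-1]); m=optics.camera_model(n); print(n,m)
print(optics.camera_model("wrist"))
E
```

```text
{'t': 0.0, 'q': array([ 1.11390213e+00,  2.45807355e-01,  1.55902730e+00,  4.56157047e-05,
        1.33870574e+00, -1.74090685e-01]), 'qd': array([ 0.00048877,  0.00063568, -0.00047026, -0.00040041, -0.00242935,
       -0.0015103 ]), 'effort': array([ 6.35213528e-04, -4.29520047e+01, -3.26124251e+01, -1.04176245e-04,
        5.41502028e-03, -2.74561233e-05]), 'tcp_pos': array([181.10735503, 623.67404147, 230.17748118]), 'eef_rot': array([ 1.40936164e-01,  9.90018206e-01, -9.18918225e-04, -3.23272972e-04]), 'ft_force': array([-0.82634126,  0.04868393, -0.45785906]), 'wrist_torque': array([-2.14440109e-02, -8.43611882e-05, -2.34384974e-02]), 'grip_force': 0.0, 'grip_width': 85.38636597639682}
scene {'fx': 490.4591950753394, 'fy': 490.4591950753394, 'cx': 314.69335564093876, 'cy': 196.72986629783, 'dist_coeffs': array([-0.07336889,  0.        ,  0.        ,  0.        ,  0.        ]), 'R': array([[-0.61338894,  0.78977147, -0.00387761],
       [ 0.66229903,  0.51169831, -0.54728863],
       [-0.43024878, -0.33826893, -0.83693496]]), 't': array([ 288.30914766, -381.3360894 , 2188.8396334
[... 243 characters left out ...]
42 ],
       [-0.9740166 ,  0.05517032, -0.21965406],
       [ 0.2195994 , -0.00712634, -0.9755641 ]]), 't': array([ 129.29374691,  561.69869031, 1450.52602246])}
{'fx': 278.7973751129031, 'fy': 278.7973751129031, 'cx': 320.2288668184209, 'cy': 197.50916224987125, 'dist_coeffs': array([0.008997, 0.      , 0.      , 0.      , 0.      ]), 'tool_from_camera': array([[ 2.66658254e-04, -9.57580506e-01, -2.88165756e-01,
         7.37866757e+01],
       [ 9.99999213e-01, -9.80390497e-05,  1.25114910e-03,
        -4.95472944e-01],
       [-1.22632749e-03, -2.88165862e-01,  9.57579726e-01,
        -1.42892288e+02],
       [ 0.00000000e+00,  0.00000000e+00,  0.00000000e+00,
         1.00000000e+00]])}
```

View pics/scene0.png

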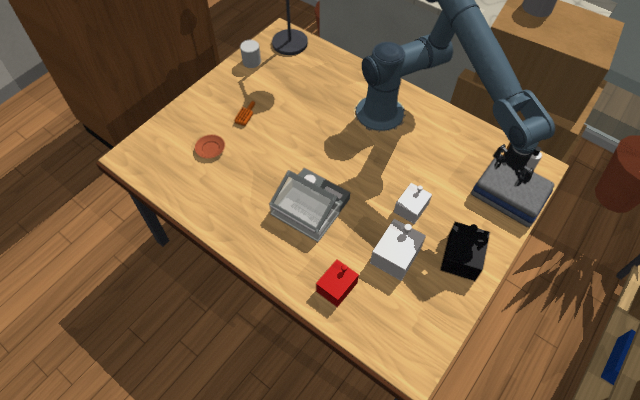

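View pics/top0.png

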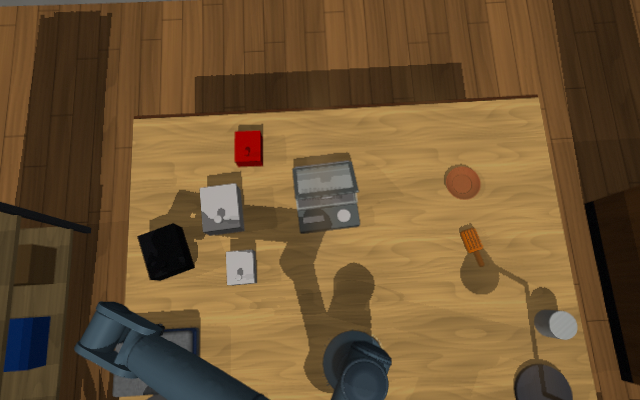

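The steriliser is at top-view (326,195), with its front toward the robot. The round white key is at about (343,215) and the bar key in shadow at about (313,217). The organisers are white large (221,207), white small (240,267), black (166,252) and red (249,148). The brush is at (472,243) and the saucer at (461,182). I'll crop in close to check.

```bash
cat > h.py <<'E'
import numpy as np, cv2
from bench import arm, optics
from scipy.spatial.transform import Rotation as Rn
def ray(n,uv,pose=None):
    m=optics.camera_model(n); K=np.array([[m['fx'],0,m['cx']],[0,m['fy'],m['cy']],[0,0,1]])
    p=cv2.undistortPoints(np.array([[uv]],float),K,np.array(m['dist_coeffs']))[0,0]; d=np.array([p[0],p[1],1])
    if n!='wrist': return -m['R'].T@m['t'], m['R'].T@d
    T=m['tool_from_camera']; R=Rn.from_quat(pose['eef_rot']).as_matrix()
    return pose['tcp_pos']+R@T[:3,3], R@T[:3,:3]@d
def plane(n,uv,z,pose=None):
    o,d=ray(n,uv,pose); return o+d*(z-o[2])/d[2]
E
python3 - <<'E'
from h import *
im=cv2.imread('pics/top0.png')[140:240,280:375]
cv2.imwrite('pics/crop0.png',cv2.resize(im,None,fx=6,fy=6,interpolation=cv2.INTER_CUBIC))
print('round',plane('top',(343.5,215),54),'bar',plane('top',(313,217),54))
for p in [(300,232),(359,226)]: print('frontbottom',plane('top',p,0))
E
```

```text
round [506.22849244   1.50940814  54.        ] bar [505.10216466 111.71066191  54.        ]
frontbottom [461.27866326 162.95656495   0.        ]
frontbottom [471.42696713 -56.88893174   0.        ]
```

View pics/crop0.png

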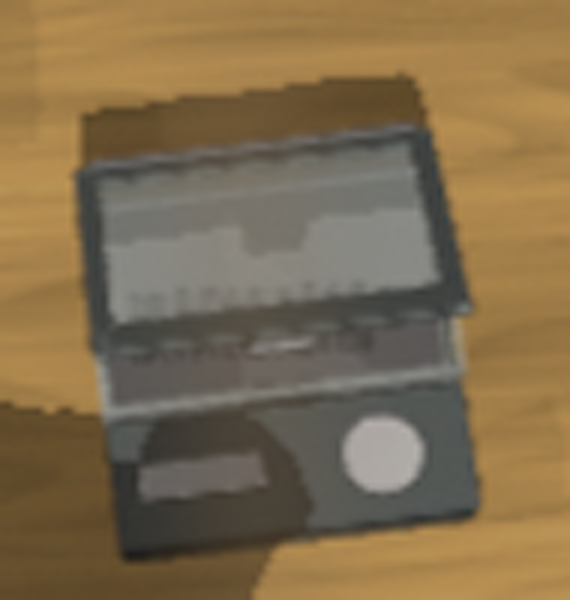

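The crop confirms it: the round key is at crop (383,455), the bar key at (203,477) and the lid's free edge runs (100,355) to (470,308), ajar.

Run:
```python
from h import *
c=lambda u,v,z:plane('top',(280+(u+.5)/6-.5,140+(v+.5)/6-.5),z)
r=c(383,455,54);b=c(203,477,54);print(r,b,np.linalg.norm(r-b))
y=(b-r)/np.linalg.norm(b-r); yaw=np.arctan2(-y[0],y[1]); x=np.array([np.cos(yaw),np.sin(yaw),0])
f1=c(122,558,0);f2=c(478,518,0); print('front',f1,f2,np.linalg.norm(f1-f2),np.arctan2(-(f1-f2)[0],(f1-f2)[1]))
y=np.array([-x[1],x[0],0]); o=(r+b)/2+80*x; o[2]=0
print('yaw',yaw,'origin',o,'from front',(f1+f2)/2+120*x)
h=o+110*x+[0,0,70]
# lid angle: free edge mid vs top ray
m=optics.camera_model('top');K=np.array([[m['fx'],0,m['cx']],[0,m['fy'],m['cy']],[0,0,1]])
for a in np.arange(0.3,.66,.05):
    P=[h-150*(np.cos(a)*x-np.sin(a)*np.array([0,0,1]))+s*110*y for s in(1,-1)]
    p=cv2.projectPoints(np.array(P),cv2.Rodrigues(m['R'])[0],m['t'],K,m['dist_coeffs'])[0][:,0]
    print(round(a,2),((p-[280,140])*6).round().tolist(),P[0].round())
print(Rn.from_quat(arm.observe()['eef_rot']).as_matrix().round(4).tolist())
```

```text
[504.72242672   1.91603928  54.        ] [497.41545866 110.62298725  54.        ] 108.95224788289026
front [459.12306337 163.36661901   0.        ] [471.68701559 -57.83910263   0.        ] 221.56223546297343 0.05673663375612128
yaw 0.06711616222744247 origin [580.88882715  61.63477608   0.        ] from front [585.13486617  60.81165242   0.        ]
0.3 [[95.0, 389.0], [470.0, 344.0]] [540. 169. 114.]
0.35 [[94.0, 383.0], [471.0, 337.0]] [543. 169. 121.]
0.4 [[92.0, 376.0], [471.0, 330.0]] [545. 169. 128.]
0.45 [[91.0, 368.0], [472.0, 322.0]] [549. 170. 135.]
0.5 [[90.0, 359.0], [472.0, 313.0]] [552. 170. 142.]
0.55 [[88.0, 351.0], [472.0, 304.0]] [556. 170. 148.]
0.6 [[87.0, 341.0], [472.0, 295.0]] [560. 170. 155.]
0.65 [[86.0, 331.0], [472.0, 284.0]] [564. 171. 161.]
[[-0.9603, 0.2791, -0.0008], [0.2791, 0.9603, -0.0016], [0.0003, -0.0018, -1.0]]
```

Estimates: yaw about 0.06, origin about (583, 61), lid about 0.52 rad. Sizes agree (keys 109 mm apart against 110, width 221 against 220). Now I go above it with the fingers shut.

Call:
move_arm --rows '[[[-0.8,-0.64,0],[0,0,-0.22]],[[-0.8,-0.64,0],[0,0,-0.22]],[[-0.8,-0.64,0],[0,0,-0.22]],[[-0.8,-0.64,0],[0,0,-0.22]],[[-0.8,-0.64,0],[0,0,-0.22]],[[-0.8,-0.64,0],[0,0,-0.22]],[[-0.8,-0.64,0],[0,0,-0.22]],[[-0.8,-0.64,0],[0,0,-0.22]],[[-0.8,-0.64,0],[0,0,-0.22]],[[-0.8,-0.64,0],[0,0,-0.22]],[[-0.8,-0.64,0],[0,0,-0.22]],[[-0.8,-0.64,0],[0,0,-0.22]]]' --claw -1 --force 40

```text
t: 1.1
tcp_pos: [468.9, 214.5, 231.1]
eef_rot: [-0.031, 1.0, 0.0, -0.0]
ft_force: [-0.1, -0.7, 0.7]
grip_width: -0.1
grip_force: 0.0
```

Call:
move_arm --rows '[[[-0.16,-0.315,0],[0,0,0]],[[-0.16,-0.315,0],[0,0,0]],[[-0.16,-0.315,0],[0,0,0]],[[-0.16,-0.315,0],[0,0,0]],[[-0.16,-0.315,0],[0,0,0]],[[-0.16,-0.315,0],[0,0,0]],[[-0.16,-0.315,0],[0,0,0]],[[-0.16,-0.315,0],[0,0,0]]]'

```text
t: 1.77
tcp_pos: [557.3, 65.4, 230.9]
eef_rot: [-0.032, 0.999, 0.0, -0.0]
ft_force: [0.3, -0.5, -0.3]
grip_width: -0.3
grip_force: 0.0
```

Run:
```python
from h import *
s=arm.observe(); im=optics.grab_frame('wrist'); cv2.imwrite('pics/w1.png',im[:,:,::-1])
print(s['tcp_pos'],s['eef_rot'],s['ft_force'])
hsv=cv2.cvtColor(im,cv2.COLOR_RGB2HSV)
for lo in (130,):
    m=((hsv[...,1]<45)&(hsv[...,2]>lo)).astype(np.uint8)
    n,l,st,ce=cv2.connectedComponentsWithStats(m)
    for i in range(1,n):
        if st[i,4]>150: print(st[i],ce[i].round(1),plane('wrist',ce[i],54,s).round(1))
```

```text
[557.32775031  65.38541612 230.88660055] [-3.19514874e-02  9.99489269e-01  2.60356380e-04 -4.86257517e-04] [ 0.33874835 -0.47785709 -0.34330444]
[ 605    0   35   46 1364] [624.3  23.8] [379.3 358.5  54. ]
[ 245  110   43   45 1493] [265.9 132.1] [507.2   1.5  54. ]
[ 332  123   67   20 1254] [364.7 132.1] [500.1 111.7  54. ]
[575 125  65   9 198] [616.8 127.5] [478.1 388.9  54. ]
[ 596  134   44  142 3178] [624.7 226.9] [593.4 442.   54. ]
[ 218  167  198   41 3047] [309.8 180.7] [559.8  53.4  54. ]
[ 223  227  195   56 6803] [316.4 249.5] [648.6  66.6  54. ]
```

View pics/w1.png

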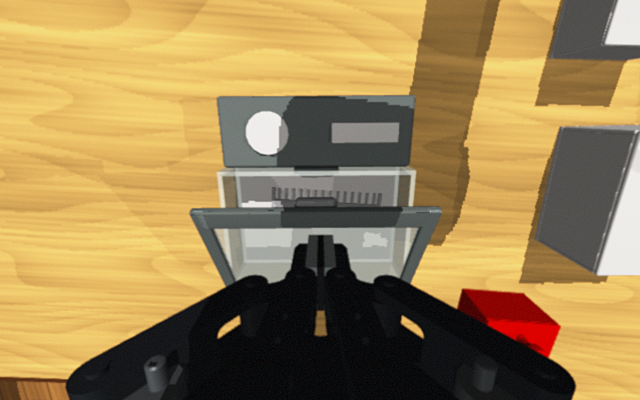

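The wrist picture shows the round key at (266,132), the bar key at (366,132) and the lid's free edge along row ~209, with the comb inside. The keys are 110 mm apart, so the origin is about (583.5, 62) and yaw is 0.064. Next I descend onto the lid just behind its free edge.

Call:
move_arm --rows '[[[-0.03,-0.005,0.06],[0,0,0]],[[-0.055,-0.01,0.13],[0,0,0]],[[-0.055,-0.01,0.13],[0,0,0]],[[-0.055,-0.01,0.14],[0,0,0]],[[-0.055,-0.01,0.15],[0,0,0]],[[-0.055,-0.01,0.16],[0,0,0]],[[-0.055,-0.01,0.17],[0,0,0]],[[-0.055,-0.01,0.18],[0,0,0]],[[-0.055,-0.01,0.19],[0,0,0]],[[-0.055,-0.01,0.2],[0,0,0]],[[-0.055,-0.01,0.2],[0,0,0]],[[-0.055,-0.01,0.2],[0,0,0]]]'

```text
t: 2.82
tcp_pos: [585.7, 60.9, 131.0]
eef_rot: [-0.031, 1.0, 0.0, -0.0]
ft_force: [0.3, 0.5, -0.0]
grip_width: 0.0
grip_force: 0.0
```

Call:
move_arm --rows '[[[0.0,0,0.01],[0,0,0]],[[0.003,0,0.02],[0,0,0]],[[0.006,0,0.03],[0,0,0]],[[0.01,0,0.04],[0,0,0]],[[0.015,0,0.05],[0,0,0]],[[0.02,0,0.06],[0,0,0]],[[0.025,0,0.07],[0,0,0]],[[0.03,0,0.08],[0,0,0]],[[0.03,0,0.085],[0,0,0]],[[0.03,0,0.09],[0,0,0]],[[0.03,0,0.09],[0,0,0]]]'

```text
t: 3.73
tcp_pos: [570.8, 60.0, 88.0]
eef_rot: [-0.032, 1.0, -0.0, -0.001]
ft_force: [-6.1, -0.5, 14.9]
grip_width: -0.3
grip_force: 7.3
```

Call:
move_arm --rows '[[[0,0,0.004],[0,0,0]],[[0,0,0.008],[0,0,0]],[[0,0,0.012],[0,0,0]],[[0,0,0.015],[0,0,0]],[[0,0,0.018],[0,0,0]],[[0,0,0.018],[0,0,0]],[[0,0,0.018],[0,0,0]]]'

```text
t: 4.32
tcp_pos: [569.7, 59.9, 77.7]
eef_rot: [-0.032, 0.999, -0.0, -0.002]
ft_force: [-6.2, -0.9, 11.7]
grip_width: 0.2
grip_force: 5.7
```

Call:
move_arm --rows '[[[0,0,0.002],[0,0,0]],[[0,0,0.004],[0,0,0]],[[0,0,0.004],[0,0,0]],[[0,0,0.004],[0,0,0]]]'

```text
t: 4.65
tcp_pos: [569.8, 59.9, 77.5]
eef_rot: [-0.032, 0.999, -0.0, -0.002]
ft_force: [-12.3, -0.8, 23.4]
grip_width: -0.1
grip_force: 11.6
```

The hard stop is reached (force doubles over 0.2 mm). I lift off and check that the lid stays shut.

Call:
move_arm --rows '[[[0,0,-0.03],[0,0,0]],[[0,0,-0.08],[0,0,0]],[[0,0,-0.15],[0,0,0]],[[0,0,-0.2],[0,0,0]],[[0,0,-0.2],[0,0,0]],[[0,0,-0.2],[0,0,0]]]'

```text
t: 5.15
tcp_pos: [571.2, 60.0, 176.2]
eef_rot: [-0.031, 1.0, -0.0, 0.001]
ft_force: [-0.5, 0.4, -1.0]
grip_width: -0.0
grip_force: 0.0
```

Run:
```python
from h import *
s=arm.observe(); im=optics.grab_frame('wrist'); cv2.imwrite('pics/w2.png',im[:,:,::-1])
print(s['tcp_pos'],s['eef_rot'],s['ft_force'])
hsv=cv2.cvtColor(im,cv2.COLOR_RGB2HSV)
m=((hsv[...,1]<45)&(hsv[...,2]>130)).astype(np.uint8)
n,l,st,ce=cv2.connectedComponentsWithStats(m)
for i in range(1,n):
    if st[i,4]>400: print(st[i],ce[i].round(1),plane('wrist',ce[i],54,s).round(1))
```

```text
[571.22228584  60.02484373 176.17124374] [-3.14167078e-02  9.99505959e-01 -9.84728790e-05  9.05227567e-04] [-0.47010798  0.42189779 -1.03575584]
[ 236   94   52   55 2238] [261.1 120.2] [507.    1.8  54. ]
[ 341  107   84   26 2052] [382.3 119.4] [499.3 112.3  54. ]
[  218   192   210    95 14936] [323.4 231.3] [613.5  66.   54. ]
```

View pics/w2.png

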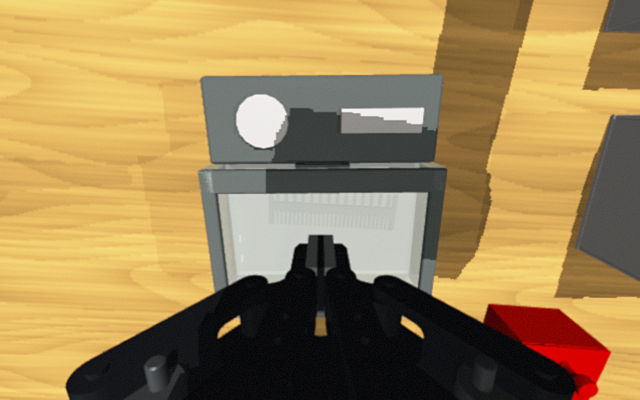

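The lid stays shut: its grey edge is at rows 169–192, flush over the chamber. The round key at (261,120) gives (507, 2). I move above it.

Call:
move_arm --rows '[[[0.07,-0.055,0],[0,0,0]],[[0.135,-0.108,0.02],[0,0,0]],[[0.135,-0.108,0.04],[0,0,0]],[[0.135,-0.108,0.09],[0,0,0]],[[0.135,-0.108,0.14],[0,0,0]],[[0.135,-0.108,0.18],[0,0,0]],[[0.135,-0.108,0.21],[0,0,0]],[[0.135,-0.108,0.22],[0,0,0]],[[0.135,-0.108,0.22],[0,0,0]],[[0.135,-0.108,0.22],[0,0,0]]]'

```text
t: 6.03
tcp_pos: [506.5, 2.1, 64.7]
eef_rot: [-0.031, 1.0, 0.0, -0.001]
ft_force: [-0.5, -0.7, -0.1]
grip_width: 0.1
grip_force: 0.0
```

Call:
move_arm --rows '[[[0,0,0.003],[0,0,0]],[[0,0,0.006],[0,0,0]],[[0,0,0.009],[0,0,0]],[[0,0,0.012],[0,0,0]],[[0,0,0.014],[0,0,0]],[[0,0,0.016],[0,0,0]],[[0,0,0.018],[0,0,0]],[[0,0,0.02],[0,0,0]],[[0,0,0.021],[0,0,0]],[[0,0,0.021],[0,0,0]]]'

```text
t: 6.87
tcp_pos: [506.8, 1.9, 54.6]
eef_rot: [-0.031, 1.0, 0.0, -0.0]
ft_force: [0.7, 0.1, -0.2]
grip_width: -0.0
grip_force: 0.0
```

Call:
move_arm --rows '[[[0,0,0.001],[0,0,0]],[[0,0,0.002],[0,0,0]],[[0,0,0.003],[0,0,0]],[[0,0,0.004],[0,0,0]],[[0,0,0.005],[0,0,0]],[[0,0,0.005],[0,0,0]]]'

```text
t: 7.37
tcp_pos: [507.0, 1.8, 52.6]
eef_rot: [-0.031, 1.0, -0.0, -0.0]
ft_force: [-2.3, -0.2, 5.7]
grip_width: -0.3
grip_force: 2.5
```

Pressing at 5.7 N. A little more, held for about a second.

Call:
move_arm --rows '[[[0,0,0.001],[0,0,0]],[[0,0,0.002],[0,0,0]],[[0,0,0.003],[0,0,0]],[[0,0,0.003],[0,0,0]],[[0,0,0.003],[0,0,0]],[[0,0,0.003],[0,0,0]],[[0,0,0.003],[0,0,0]],[[0,0,0.003],[0,0,0]],[[0,0,0.003],[0,0,0]],[[0,0,0.003],[0,0,0]],[[0,0,0.003],[0,0,0]],[[0,0,0.003],[0,0,0]]]'

```text
t: 8.37
tcp_pos: [507.1, 1.9, 52.0]
eef_rot: [-0.031, 1.0, -0.0, -0.0]
ft_force: [-5.2, 0.3, 12.6]
grip_width: 0.1
grip_force: 6.0
```

Call:
move_arm --rows '[[[0,0,-0.005],[0,0,0]],[[0,0,-0.02],[0,0,0]],[[0,0,-0.08],[0,0,0]],[[0,0,-0.15],[0,0,0]],[[0,0,-0.24],[0,0,0]],[[0,0,-0.24],[0,0,0]],[[0,0,-0.24],[0,0,0]],[[0,0,-0.24],[0,0,0]]]'

```text
t: 9.03
tcp_pos: [506.7, 1.9, 170.6]
eef_rot: [-0.031, 1.0, -0.0, 0.0]
ft_force: [0.5, 0.0, -0.1]
grip_width: -0.1
grip_force: 0.0
```

Run:
```python
from h import *
s=arm.observe(); im=optics.grab_frame('wrist'); cv2.imwrite('pics/w3.png',im[:,:,::-1])
print(s['tcp_pos'],s['ft_force'],s['qd'].round(3))
```

```text
[506.70775099   1.92120408 170.58086157] [ 0.52446999  0.04820553 -0.14262745] [-0.001  0.03   0.034 -0.001 -0.001  0.001]
```

View pics/w3.png

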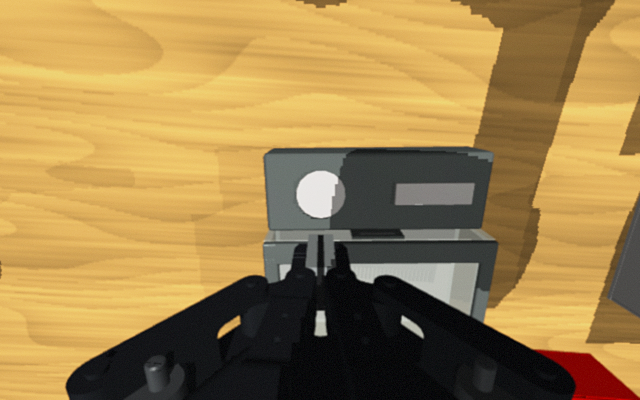

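The lid is still shut (edge at row ~245), the round key at (320,194) is released, and the arm is clear. I hand in.

```bash
python3 -c "
from bench import arm; print(arm.sign_off())"
```

```text
the job is handed in; nothing more can be done
None
```

The lid is pushed shut and stayed shut, the round key was held at about 6–13 N for roughly a second and let go, nothing else was touched, and the job is handed in; the hand-in reported no pass or fail.

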